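# Push a caul through the spring flap into its pen

### The arm

A 6-joint arm with a two-finger parallel gripper is mounted at the origin on a cart in front of the work surface, level with it; the furniture and walls round the work are solid. World frame = base frame: x ahead of the robot, y to its left, z up, the work surface at z = 0. Lengths are in mm, angles in rad, forces in N, time in s.
With the tool pointing down it reaches from about 325 to 925 mm from the base axis. Payload 3.1 kg.
Tool frame: the origin (TCP) lies midway between the tips of the shut fingers; the grasp point (between the pads) lies 19 mm behind it (bot.grip_point_offset is the distance from the TCP to the grasp point, in mm); z points along the fingers, y is the line along which they close (so a half turn about z gives the same grasp; the last joint's range is limited). The gripper opens to 85 mm and grips with 20 to 120 N. Pads are 22 mm wide; open, the fingers measure 114 mm over their backs; the gripper's body (76 mm by 85 mm) begins 54 mm behind the grasp point. The pads swing forward as they close: fully open they stand 13 mm farther back than shut.
Start: joints at [-1.455, 0.217, 1.613, -0, 1.311, -0.112], TCP at [141.168, -608.86, 231.3] pointing down, gripper open.
Joint ranges: [-2.75, 2.75], [-0.78, 2.1], [0.31, 2.55], [-1.13, 4.27], [0.13, 2.63], [-2.58, 2.58]. Speed limits (rad/s): [2.79, 2.79, 3.14, 3.14, 3.14, 3.14].

### API

Orientations are given as a unit quaternion [w, x, y, z].
In Python, from cell import bot gives the robot as it stands.
- The arm moves only by the tool carry_out, never from a script. Its argument "increments" is a list that holds one entry, the list of rows, each a list of 5 numbers: the shift along the world's x, y, z in cm, then the turn about the world's z in rad, then the opening, from 0 (shut) to 1 (fully open). In form: [[[dx, dy, dz, yaw, gripper], ...]]. A call has 1 to 10 rows; each row is the pose to reach, as a shift and turn from the pose commanded when the call began; what a row does not reach only later rows make up. A row lasts 1/12 s, in which the tool goes at most 41.7 mm and 7.16 degrees, less where a joint would pass 70% of its speed; a pose out of reach is approached as far as the arm can. A call with a gripper value outside its range is refused whole. The fingers move at their own pace and stop on an object; "squeeze" is the grip in N (left out, the last holds). Time passes only in rows, so rows that repeat a pose let the fingers close. It gives the time, the measured TCP pose, the force, the opening and the grip force at its end, in the units of the state.
- bot.state(): the state, without advancing time (a new reading comes with each control period).
- bot.camera(name): name is "scene" or "top" or "wrist"; returns a dict with "color" (400x640x3 uint8, red, green, blue), "fovy" (degrees; the focal length in pixels is half the picture's height over the tangent of half this angle, whatever the lens; pixels are square), "cx", "cy" (the principal point, pixels), "k1" (the pictures are not rectified: a ray, as slopes to the right and down, at radius r is drawn at 1 + k1 r^2 times it, then the intrinsics apply), "rvec" (rotation vector, rad) and "tvec" (3), from world to camera coordinates, as OpenCV has them. Camera axes: x right, y down, z forward; pixel columns grow to the right and rows downward; lengths in mm; the calibration is good to about 2 mm. A picture is of the moment at which its call begins. There is no depth.
- bot.finish_job(): hands the job in; it is judged then, once.
Trained networks look in a picture, given as the dict that the camera call returned (one of the last four; its "shot" number tells which), for a name from the list of things; names that differ only in an ending like _2 or _b are one class to them, and where a whole thing is asked for, a point or a joint stands for the part that bears it (a point fixed in the world has none). Each returns a list of dicts, best first, with "conf" (0 to 1); they miss things now and then, are a little off and sometimes report something else, mostly with a low value. They report only what shows in the picture. A call takes as long as a camera call.
- bot.silhouettes(query, picture): "mask" (400x640 bool, what is visible of it).
- bot.landmark_of(query, picture): "position" ([x, y, z] in mm, in the coordinates of the camera as it stood for that picture, good to about 4 mm: a listed point, or the origin of a listed thing).
The state is a dict: "clock": time; "qpos": joint angles; "dq": joint speeds; "joint_torque": joint torques, N m; "position": TCP position; "tool_rot": TCP orientation; "force": force on the tool from outside, world axes, zero at the start; "wrist_torque": the same for the moment, N m; "finger_gap": opening from 0.0 (shut) to 1.0 (fully open); "finger_force": force on a finger pad.
Only numpy, scipy, OpenCV 4.12 (cv2) and the standard library are available. Lean on these libraries where they do the work, as an engineer would, in place of code of your own. Each camera call takes 0.05 s, during which the arm holds its last target. There are 200 camera calls.

### The job

Put the small wooden block away in the low plywood pen on the bench, through the pen's self-closing green flap. Push the flap open with one finger and keep it open with that finger while the other finger pushes the block along the bench through the doorway, then send the block far enough in that the flap springs fully shut behind it. Do not grip, lift or tip the block, and leave the other things on the bench alone.

Things in the scene. Friction and masses are not known exactly. Their poses are not given: they have to be found in the camera images.
- pen: Plywood pen fixed to the bench, no floor or roof; walls 42 mm high, 12 mm thick. Origin on the bench, middle of the doorway (its whole front); +x points through the doorway into the pen, +y left as one looks in, z up. Inside: y -54 to +54 mm, x 0 to 225 mm; side walls begin at x = -8 mm, the right one with a lead-in flared outward to x = -38 mm. Clamp pipes beside it are up to 56 mm high.
- flap (a joint): Green metal flap shutting the doorway, 5 mm thick, spans 7 to 45 mm above the bench, hinged upright at the pen's left wall. rad: 0 = shut across the doorway, 1.57 = swung fully into the pen along the left wall; opens inward only. A spring always shuts it: 0.014 N m when shut, 0.035 N m wide open.
- flap_hinge (a point): Point on the flap's upright hinge axis, at x = 0, y = +52 mm of the pen, 26 mm above the bench. The flap's free edge is 100 mm from this axis, and anything inside that radius in the pen keeps it from shutting.
- flap_edge (a point): Centre of the free edge of the green flap, 97 mm from the hinge axis, 26 mm above the bench.
- caul_center (a point): Centre (15 mm above the bench) of the small grey-brown hardwood block (a caul), 55 mm along its x axis, 62 mm along its y axis, 30 mm high, about 0.1 kg, loose on the bench in front of the flap; x axis points roughly towards the pen at the start.
- screw_box: Bystander: carton of screws with a green lid, 72x95x38 mm, loose, in the gap between pipe clamps where the pen is not. Origin under its centre.
- glue_bottle: Bystander: upright bottle of wood glue with an orange cap, 65x60x168 mm, loose. Origin under its centre.
- block_plane: Bystander: metal block plane, 164x118x52 mm, loose. Origin under its centre. Behind it, between the two gaps where the pen can stand, rises the fixed handle of a bar clamp (near x = 0.61, y = 0.10 m in the world, up to 360 mm high): carry the hand over or round it.

How it is judged:
By the outcome, as a careful person would: the job done as asked, in the order asked, and still so for the second after the job is handed in, with the robot touching nothing.
It also fails if it takes over 54 s, if anything falls off the work surface, if the arm or the gripper's body presses on something with over 40 N, if the wrist force passes 120 N, or if a joint passes its speed limit or range.

## Working session

There is one attempt and no reset: what is moved stays moved. The work goes in short steps, Python scripts to look and compute and a tool call to move; the robot and the scene stay as the last step left them, time stands still between calls to the robot, and variables do not carry over. Pictures are saved under pics/ and viewed, at most 10 in all, crops included, and the job is handed in when it is done.

Besides the shell and the picture viewer there is one more tool, called after ">>>" as a command line: name --argument value ..., lists and objects as JSON in quotes. carry_out: Moves the arm, as the interface text tells. Its arguments: {"type":"object","properties":{"increments":{"type":"array"},"squeeze":{"type":"number"}},"required":["increments"]}

```bash
mkdir -p pics
cat > h.py <<'E'
import numpy as np, cv2
from cell import bot
def Rt(p): return cv2.Rodrigues(np.array(p["rvec"],float))[0], np.array(p["tvec"],float).reshape(3)
def world(p,c): R,t=Rt(p); return R.T@(np.array(c)-t)
def pix2plane(p,uv,z):
    f=200/np.tan(np.radians(p["fovy"])/2); d=(np.array(uv,float)-[p["cx"],p["cy"]])/f
    s=d.copy()
    for _ in range(20): s=d/(1+p["k1"]*(s@s))
    R,t=Rt(p); o=-R.T@t; r=R.T@np.array([s[0],s[1],1]); return o+r*(z-o[2])/r[2]
def save(p,n): cv2.imwrite("pics/"+n,p["color"][:,:,::-1])
E
python3 - <<'E'
from h import *
for n in ["top","scene"]:
    p=bot.camera(n); save(p,n+"0.png")
    for q in ["pen","flap_hinge","flap_edge","caul_center","screw_box","glue_bottle","block_plane"]:
        for r in bot.landmark_of(q,p)[:2]: print(n,q,round(r["conf"],2),world(p,r["position"]).round(0))
    if 1:
        for q in ["caul_center","flap"]:
          for m in bot.silhouettes(q,p)[:1]:
            k=m["mask"].astype(np.uint8); c=max(cv2.findContours(k,0,1)[0],key=cv2.contourArea)
            print(q,m["conf"],cv2.boundingRect(c)); print([pix2plane(p,x,30 if q[0]=='c' else 45).round(0).tolist() for x in cv2.boxPoints(cv2.minAreaRect(c))])
print(bot.state())
E
```

```text
top pen 0.81 [458. 326.  -1.]
top flap_hinge 0.66 [458. 374.  26.]
top flap_hinge 0.38 [452. 280.  29.]
top flap_edge 0.43 [452. 280.  31.]
top caul_center 0.65 [358. 315.  16.]
top screw_box 0.74 [ 516. -214.    1.]
top glue_bottle 0.69 [634.  18.   1.]
top glue_bottle 0.45 [356. 317.  18.]
top block_plane 0.86 [450.  72.  -3.]
caul_center 0.57 (196, 248, 27, 21)
[[380.0, 348.0, 30.0], [390.0, 288.0, 30.0], [345.0, 280.0, 30.0], [335.0, 340.0, 30.0]]
flap 0.7 (182, 214, 27, 6)
[[456.0, 378.0, 45.0], [466.0, 377.0, 45.0], [460.0, 314.0, 45.0], [450.0, 315.0, 45.0]]
scene pen 0.76 [454. 325.  -3.]
scene pen 0.43 [461. 377.  26.]
scene flap_hinge 0.95 [462. 379.  28.]
scene flap_edge 0.65 [448. 283.  28.]
scene flap_edge 0.37 [ 515. -215.   -2.]
scene caul_center 0.98 [356. 317.  15.]
scene screw_box 0.87 [ 515. -218.   -3.]
scene glue_bottle 0.84 [634.  19.   1.]
scene block_plane 0.85 [447.  73.   1.]
caul_center 0.74 (306, 272, 25, 28)
[[366.0, 370.0, 30.0], [390.0, 297.0, 30.0], [336.0, 287.0, 30.0], [315.0, 359.0, 30.0]]
flap 0.72 (194, 215, 118, 79)
[[666.0, 428.0, 45.0], [740.0, 243.0, 45.0], [399.0, 254.0, 45.0], [369.0, 421.0, 45.0]]
{'clock': 1.0, 'qpos': array([-1.45517732e+00,  2.16855617e-01,  1.61341566e+00,  2.67153359e-06,
        1.31126985e+00, -1.12203780e-01]), 'dq': array([ 1.41252184e-03,  2.34878380e-03,  1.80190031e-04,  1.08293893e-03,
       -9.29781861e-05, -2.93380190e-05]), 'joint_torque': array([ 1.41175075e-03, -3.96895409e+01, -3.04261780e+01, -1.12710725e-04,
        6.36871464e-04,  8.67918516e-06]), 'position': array([ 141.18257226, -608.86117274,  231.31962618]), 'tool_rot': array([2.57622410e-05, 9.93519148e-01, 1.13664864e-01, 1.33503682e-06]), 'force': array([-0.46329214,  0.15289886, -0.22870519]), 'wrist_torque': array([-0.03841543, -0.02137563,  0.02430139]), 'finger_force': 0.0, 'finger_gap': 1.0058439850457723}
```

View pics/top0.png

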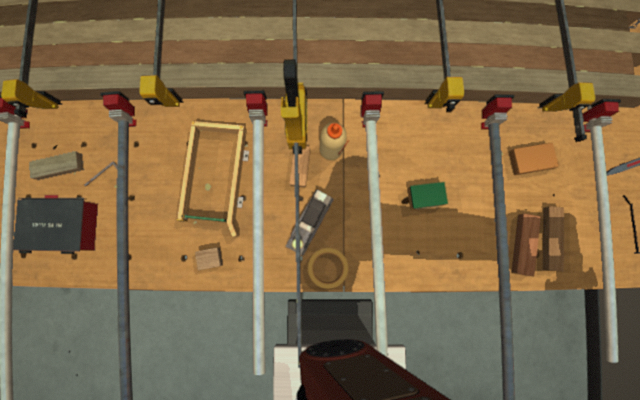

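View pics/scene0.png

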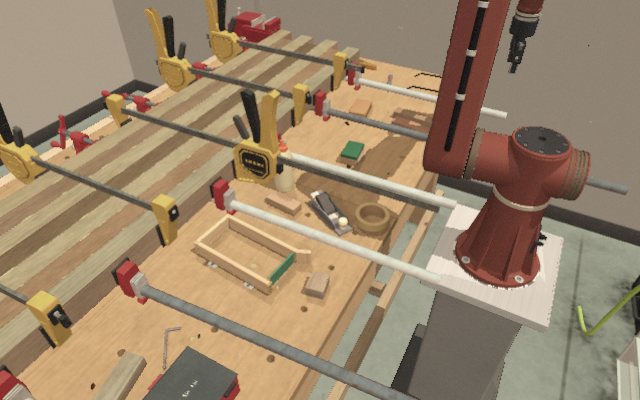

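The top view shows the pen in the left gap: doorway near px (182–230, 215), and the block in front at (207, 258). Its flared lead-in is at (234, 228). The plane (310, 220), bottle (333, 140) and clamp handle (293, 100) stand on the way. The scene view agrees, with the flap at (283, 268) and the block at (317, 284). I'll carry the hand round in an arc and then look from close by.

>>> carry_out --increments '[[[3, 3, 1, 0.12, 1], [6, 6, 2, 0.24, 1], [9, 9, 3, 0.36, 1], [12, 12, 3, 0.48, 1], [15, 15, 3, 0.6, 1], [18, 18, 3, 0.72, 1], [21, 21, 3, 0.84, 1], [24, 24, 3, 0.96, 1], [27, 27, 3, 1.08, 1], [30, 30, 3, 1.2, 1]]]'

```text
clock: 1.83
position: [434.6, -315.0, 261.7]
tool_rot: [0.0, 0.754, 0.657, 0.0]
force: [0.9, -0.6, -0.4]
finger_gap: 1.001
finger_force: 0.0
```

>>> carry_out --increments '[[[0.5, 4, 0, 0.1, 1], [0.5, 8, 0, 0.2, 1], [0.5, 12, 0, 0.3, 1], [0.5, 16, 0, 0.4, 1], [0.5, 20, 0, 0.46, 1], [0.5, 24, 0, 0.46, 1], [0.5, 28, 0, 0.46, 1], [0.5, 32, 0, 0.46, 1], [0, 36, 0, 0.46, 1], [-1, 40, 0, 0.46, 1]]]'

```text
clock: 2.67
position: [423.6, 85.3, 261.8]
tool_rot: [0.001, 0.587, 0.81, 0.001]
force: [1.5, 0.6, 0.7]
finger_gap: 1.002
finger_force: 0.0
```

>>> carry_out --increments '[[[-1, 4, 0, 0, 1], [-2, 8, 0, 0, 1], [-3, 11, 0, 0, 1], [-4, 14, 0, 0, 1], [-5, 16, 0, 0, 1], [-6, 18, 0, 0, 1], [-7, 19, 0, 0, 1], [-7, 19, 0, 0, 1], [-7, 19, 0, 0, 1]]]'

```text
clock: 3.42
position: [353.1, 273.7, 261.4]
tool_rot: [0.0, 0.586, 0.81, 0.0]
force: [-0.5, -0.0, -0.1]
finger_gap: 1.0
finger_force: 0.0
```

```bash
cat >> h.py <<'E'
def look(cam,name=None,qs=("pen","flap_hinge","flap_edge","caul_center"),sil=True):
    p=bot.camera(cam)
    if name: save(p,name)
    for q in qs:
        for r in bot.landmark_of(q,p)[:1]: print(cam,q,round(r["conf"],2),world(p,r["position"]).round(1))
    if sil:
        for m in bot.silhouettes("caul_center",p)[:1]:
            c=max(cv2.findContours(m["mask"].astype(np.uint8),0,1)[0],key=cv2.contourArea)
            print("caul",round(m["conf"],2),cv2.approxPolyDP(c,4,True)[:,0].tolist())
    return p
E
python3 - <<'E'
from h import *
look("wrist","w1.png"); look("top")
E
```

```text
wrist flap_hinge 0.66 [459.1 374.2  26.7]
wrist flap_edge 0.97 [450.8 280.   22.4]
wrist caul_center 0.64 [360.2 314.3  11.2]
caul 0.85 [[314, 96], [309, 146], [348, 150], [356, 101]]
top pen 0.81 [455.8 330.2  -1.6]
top flap_edge 0.71 [449.9 279.6  31.7]
top caul_center 0.69 [358.3 320.8  17.3]
caul 0.56 [[219, 247], [195, 253], [199, 269], [222, 264]]
```

View pics/w1.png

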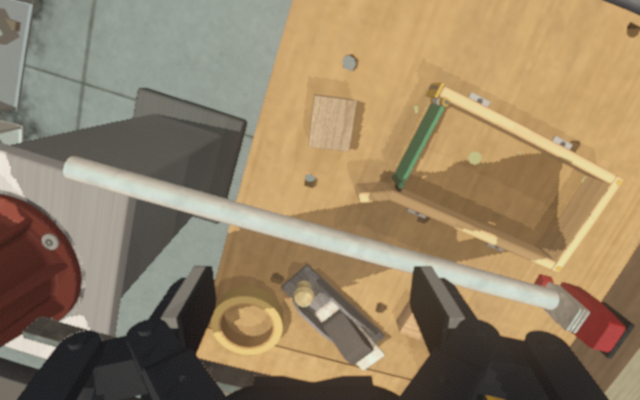

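The wrist view shows the block at px (309–356, 96–150), the flap from its hinge (441, 100) to its edge (399, 187), and both fingers at the bottom. Next I compute the geometry from these pixels.

Run:
```python
from h import *
p=bot.camera("wrist")
for n,uv,z in [("hinge",(441,103),45),("edge",(399,186),45),("flOut",(440,86),42),("blOut",(618,180),42),("brOut",(557,268),42)]+[("caul",u,30) for u in ((314,96),(310,146),(348,150),(356,101))]:
    print(n,pix2plane(p,uv,z).round(1))
for m in bot.silhouettes("caul_center",p)[:1]:
    c=max(cv2.findContours(m["mask"].astype(np.uint8),0,1)[0],key=cv2.contourArea)
    print([pix2plane(p,x,30)[:2].round(0).tolist() for x in cv2.boxPoints(cv2.minAreaRect(c))])
g=p["color"][80:290,290:640]; cv2.imwrite("pics/w2.png",cv2.resize(g[:,:,::-1],None,fx=2.2,fy=2.2,interpolation=2))
```

```text
hinge [458. 373.  45.]
edge [451.  278.3  45. ]
flOut [451.2 388.1  42. ]
blOut [690.5 364.2  42. ]
brOut [680.  242.5  42. ]
caul [334.2 338.1  30. ]
caul [346.5 287.   30. ]
caul [387.2 295.7  30. ]
caul [377.5 347.1  30. ]
[[343.0, 286.0], [333.0, 341.0], [377.0, 350.0], [389.0, 295.0]]
```

View pics/w2.png

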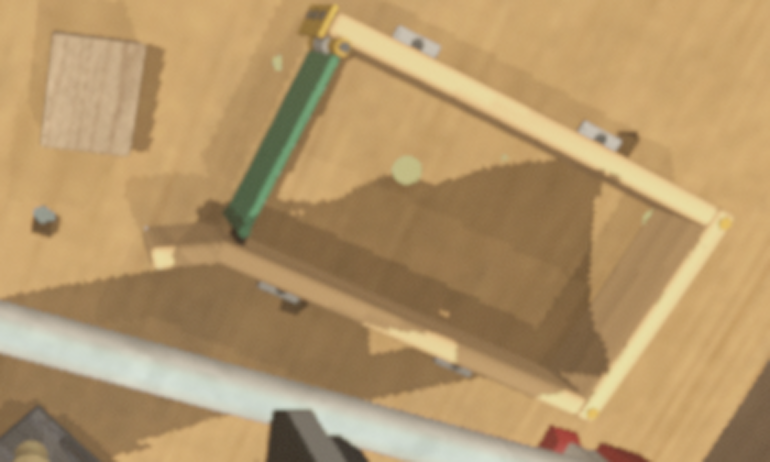

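>>> carry_out --increments '[[[0.2, 3.5, 0, 0, 1], [0.45, 6.8, 0, 0.01, 1], [0.45, 6.8, -4, 0.01, 1], [0.45, 6.8, -8, 0.01, 1], [0.45, 6.8, -12, 0.01, 1], [0.45, 6.8, -16, 0.01, 1], [0.45, 6.8, -18, 0.01, 1], [0.45, 6.8, -18, 0.01, 1], [0.45, 6.8, -18, 0.01, 1]]]'

```text
clock: 4.87
position: [357.0, 340.8, 80.2]
tool_rot: [-0.001, 0.583, 0.813, -0.002]
force: [0.4, -0.3, 1.8]
finger_gap: 1.0
finger_force: 0.0
```

```bash
cat >> h.py <<'E'
O=np.array([454,324.5]); PY=-0.09
ex=np.array([np.cos(PY),np.sin(PY)]); ey=np.array([-ex[1],ex[0]])
def topen(w): d=np.array(w)[:2]-O; return np.array([d@ex,d@ey])
def toworld(q): return O+q[0]*ex+q[1]*ey
def fingers():
    s=bot.state(); w,x,y,z=s["tool_rot"]; a=2*np.arctan2(y,x)-np.pi/2
    sp=s["finger_gap"]*85+14.5; c=topen(s["position"]); b=a-PY; u=np.array([np.cos(b),np.sin(b)])
    print("clock",round(s["clock"],2),"tcp",s["position"].round(1),"B",(c-u*sp/2).round(1),"A",(c+u*sp/2).round(1),"ang",round(np.degrees(b),1),"F",s["force"].round(1)); return s,a
def plan(rows):
    "rows of (Bx,By,Ax,Ay) in pen -> cm/rad shifts from now"
    s,a=fingers()
    for Bx,By,Ax,Ay in rows:
        B,A=np.array([Bx,By]),np.array([Ax,Ay]); d=A-B; L=np.hypot(*d); o=min((L-14.5)/85,1)
        m=toworld((A+B)/2); z=12-13*o*o
        sh=np.r_[m,z]-s["position"]
        print((sh/10).round(2).tolist(), round(np.arctan2(d[1],d[0])+PY-a,3), round(o,3),"L",round(L,1))
def block(p):
    for r in bot.landmark_of("caul_center",p)[:1]: print("caul lm",round(r["conf"],2),topen(world(p,r["position"])).round(1))
    for m in bot.silhouettes("caul_center",p)[:1]:
        c=max(cv2.findContours(m["mask"].astype(np.uint8),0,1)[0],key=cv2.contourArea)
        r=cv2.approxPolyDP(c,4,True)[:,0]
        print("caul sil",round(m["conf"],2),[topen(pix2plane(p,x,30)).round(0).tolist() for x in r])
E
python3 - <<'E'
from h import *
fingers()
p=bot.camera("wrist"); save(p,"w3.png"); block(p)
for q in ("flap_hinge","flap_edge"):
    for r in bot.landmark_of(q,p)[:1]: print(q,r["conf"],topen(world(p,r["position"])).round(1))
E
```

```text
clock 4.87 tcp [357.  340.8  80.2] B [-143.6  -12.6] A [-52.6  27.7] ang 23.9 F [ 0.4 -0.3  1.8]
caul lm 0.45 [8.2 0.8]
caul sil 0.81 [[-122.0, 15.0], [-106.0, -46.0], [-64.0, -34.0], [-76.0, 7.0], [-85.0, 24.0]]
flap_hinge 0.64 [ 1.1 50.7]
flap_edge 0.61 [  2.  -42.6]
```

View pics/w3.png

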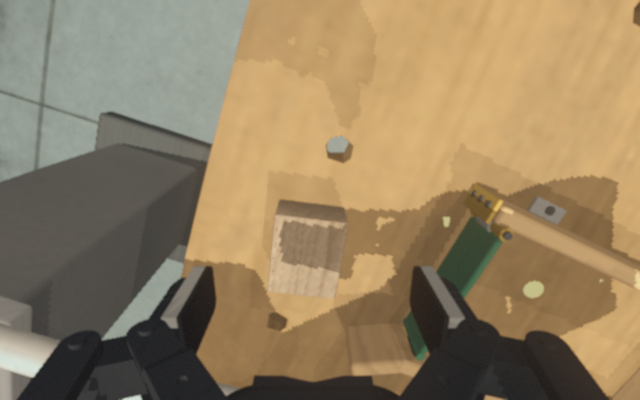

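The wrist view shows the block at px (270–347, 205–300) between the fingers' lines, the flap at (415–500, 225–350), and two small bench bolts at (340, 150) and (277, 322). I'll check that the bolts are clear.

Run:
```python
from h import *
p=bot.camera("wrist")
for n,uv,z in [("bolt1",(340,152),5),("bolt2",(277,324),5)]+[("top",u,30) for u in ((276,211),(270,292),(336,299),(346,218))]+[("hingetop",(484,232),45),("edgetop",(420,352),45)]: print(n,topen(pix2plane(p,uv,z)).round(1))
plan([(-143,-12,-52,28.5)])
```

```text
bolt1 [-94.3  52.4]
bolt2 [-81.3 -88.9]
top [-118.3    7.6]
top [-100.5  -47.2]
top [-58.2 -34.6]
top [-77.5  20.6]
hingetop [-3.7 50. ]
edgetop [  5.8 -41.2]
clock 5.17 tcp [359.5 342.5  83.6] B [-141.2  -10.7] A [-50.3  29.6] ang 23.9 F [-0.1 -0.5  0.3]
[-0.18, -0.1, -8.46] 0.002 1 L 99.6
```

>>> carry_out --increments '[[[0, 0, -4, 0, 1], [0, 0, -7, 0, 1], [0, 0, -8, 0, 1], [0, 0, -8.2, 0, 1], [0, 0, -8.2, 0, 1], [0, 0, -8.2, 0, 1]]]'

```text
clock: 5.67
position: [359.3, 342.4, 0.9]
tool_rot: [0.001, 0.583, 0.813, 0.001]
force: [-0.7, -0.2, -0.2]
finger_gap: 1.0
finger_force: 0.0
```

Run:
```python
from h import *
fingers()
p=bot.camera("wrist"); save(p,"w4.png"); block(p); fingers()
```

```text
clock 5.67 tcp [359.3 342.4   0.9] B [-141.4  -10.8] A [-50.4  29.5] ang 23.9 F [-0.7 -0.2 -0.2]
caul lm 0.86 [-91.5 -16.7]
caul sil 0.88 [[-123.0, 20.0], [-121.0, 1.0], [-107.0, -42.0], [-103.0, -40.0], [-102.0, -32.0], [-81.0, -27.0], [-69.0, -18.0], [-78.0, 15.0], [-89.0, 30.0]]
clock 5.82 tcp [359.5 342.5   1.1] B [-141.1  -10.6] A [-50.4  29.5] ang 23.9 F [ 0.2 -0.4  0.6]
```

View pics/w4.png

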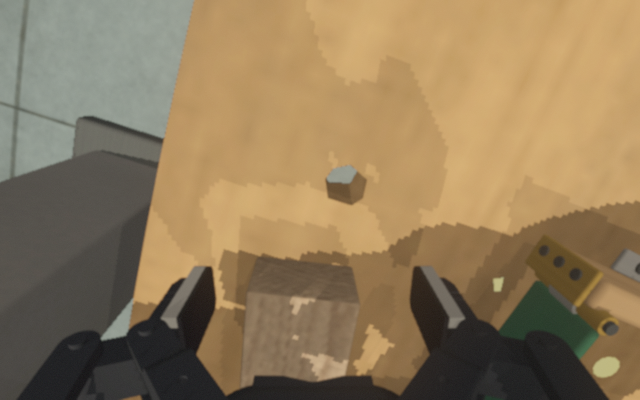

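The block sits between the fingers, its near face about 30 px (13 mm) ahead of the left finger. I start pushing along the pen axis.

>>> carry_out --increments '[[[0.5, -0.05, 0, 0, 1], [1.0, -0.09, 0, 0, 1], [1.4, -0.12, 0, 0, 1], [1.8, -0.16, 0, 0, 1], [2.2, -0.2, 0, 0, 1], [2.6, -0.23, 0, 0, 1], [3.0, -0.27, 0, 0, 1], [3.2, -0.29, 0, 0, 1], [3.2, -0.29, 0, 0, 1]]]'

```text
clock: 6.57
position: [390.7, 338.5, -0.7]
tool_rot: [0.0, 0.583, 0.813, 0.0]
force: [-0.1, 0.0, 0.0]
finger_gap: 1.001
finger_force: 0.0
```

Run:
```python
from h import *
fingers()
p=bot.camera("wrist"); block(p)
for c in ("scene","top"):
    p=bot.camera(c); block(p)
    if c=="scene":
        g=p["color"][180:330,180:380]; cv2.imwrite("pics/s5.png",cv2.resize(g[:,:,::-1],None,fx=4,fy=4,interpolation=2))
```

```text
clock 6.57 tcp [390.7 338.5  -0.7] B [-109.8  -11.9] A [-18.7  28.4] ang 23.9 F [-0.1  0.   0. ]
caul lm 0.61 [-76.3 -12.3]
caul sil 0.9 [[-105.0, 19.0], [-106.0, 3.0], [-89.0, -41.0], [-83.0, -45.0], [-72.0, -39.0], [-72.0, -32.0], [-49.0, -25.0], [-72.0, 32.0]]
caul lm 0.77 [-79.1 -13.2]
caul sil 0.75 [[-59.0, -11.0], [-82.0, 34.0], [-121.0, 21.0], [-101.0, -14.0]]
caul lm 0.72 [-79.2 -11.4]
caul sil 0.64 [[-47.0, -31.0], [-62.0, 1.0], [-99.0, -16.0], [-84.0, -48.0]]
```

View pics/s5.png

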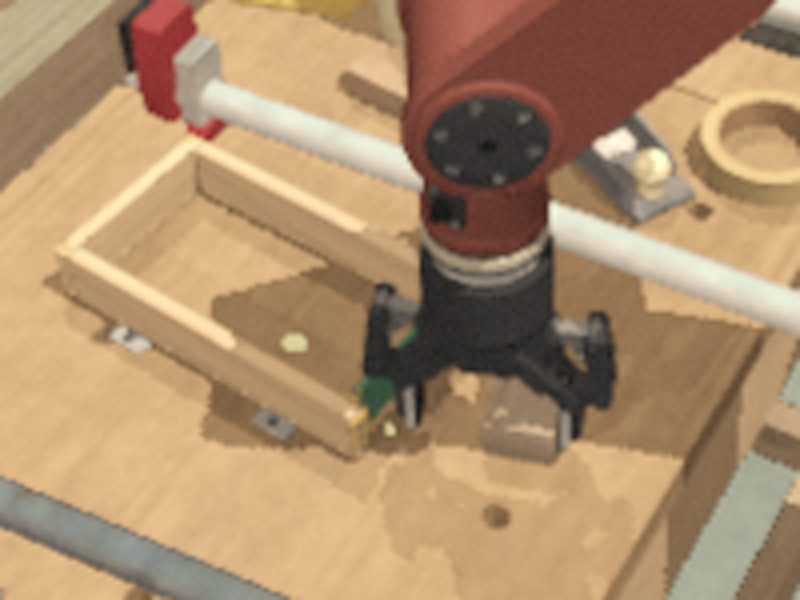

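The scene view shows the finger at (570, 420) flush against the block at (520, 420). The other finger at (408, 400) is just short of the flap at (378, 395). The block has turned ~24° to the pad, so I'll back off and shift the pushing finger left to straighten it.

Run:
```python
from h import *
c,s=99.5*np.cos(np.radians(16)),99.5*np.sin(np.radians(16))
plan([(x,y,x+c,y+s) for x,y in [(-120,-10),(-122,2),(-110,2),(-95,2),(-82,2)]])
```

```text
clock 7.02 tcp [389.9 338.6  -0.6] B [-110.6  -11.9] A [-19.7  28.4] ang 23.9 F [-0.3  0.5 -1.3]
[-0.74, -0.39, -0.04] -0.138 1.0 L 99.5
[-0.83, 0.83, -0.04] -0.138 1.0 L 99.5
[0.36, 0.72, -0.04] -0.138 1.0 L 99.5
[1.85, 0.58, -0.04] -0.138 1.0 L 99.5
[3.15, 0.47, -0.04] -0.138 1.0 L 99.5
```

>>> carry_out --increments '[[[-1.0, 0, 0, 0, 1], [-1.8, 0.3, 0, -0.07, 1], [-1.8, 0.92, 0, -0.138, 1], [-1.2, 0.86, 0, -0.138, 1], [-0.6, 0.81, 0, -0.138, 1], [-0.1, 0.76, 0, -0.138, 1], [0.4, 0.72, 0, -0.138, 1], [0.9, 0.67, 0, -0.138, 1], [1.35, 0.63, 0, -0.138, 1], [1.35, 0.63, 0, -0.138, 1]]]'

```text
clock: 7.85
position: [404.7, 344.7, -0.6]
tool_rot: [0.0, 0.637, 0.77, 0.0]
force: [-0.8, -0.2, 0.0]
finger_gap: 1.0
finger_force: 0.1
```

```bash
cat >> h.py <<'E'
def edges(p):
    "yaw of block top from silhouette hough-ish: minAreaRect in pen frame"
    for m in bot.silhouettes("caul_center",p)[:1]:
        c=max(cv2.findContours(m["mask"].astype(np.uint8),0,1)[0],key=cv2.contourArea)[:,0]
        q=np.array([topen(pix2plane(p,x,30)) for x in c],np.float32); (cx,cy),(w,h),a=cv2.minAreaRect(q); print("rect",round(cx),round(cy),round(w),round(h),"yaw",round((a+45)%90-45,1))
def see(cams=("wrist","scene","top")):
    fingers()
    for c in cams:
        p=bot.camera(c); print(c); block(p); edges(p)
E
python3 - <<'E'
from h import *
see()
E
```

```text
clock 7.85 tcp [404.7 344.7  -0.6] B [-98.7   2. ] A [-3.  29.3] ang 15.9 F [-0.8 -0.2  0. ]
wrist
caul lm 0.65 [-64.5 -15.4]
caul sil 0.59 [[-87.0, 23.0], [-90.0, 5.0], [-83.0, -29.0], [-75.0, -39.0], [-65.0, -30.0], [-65.0, -24.0], [-40.0, -20.0], [-52.0, 30.0]]
rect -66 -4 44 64 yaw 12.9
scene
caul lm 0.69 [-70.3 -17.2]
caul sil 0.68 [[-51.0, -6.0], [-64.0, 29.0], [-100.0, 22.0], [-83.0, -2.0]]
rect -75 14 35 51 yaw -5.7
top
caul lm 0.65 [-67.1 -13. ]
caul sil 0.49 [[239.0, 68.0], [23.0, 69.0], [25.0, 50.0], [220.0, 47.0], [221.0, -49.0], [23.0, -52.0], [8.0, 25.0], [17.0, -40.0], [-30.0, -80.0], [138.0, -70.0], [160.0, -84.0], [230.0, -68.0], [242.0, -54.0]]
rect 106 -6 155 273 yaw -0.5
```

>>> carry_out --increments '[[[0.4, -0.04, 0, 0, 1], [0.8, -0.07, 0, 0, 1], [1.2, -0.11, 0, 0, 1], [1.5, -0.14, 0, 0, 1], [1.5, -0.14, 0, 0, 1]]]'

```text
clock: 8.87
position: [419.4, 343.3, -0.7]
tool_rot: [0.0, 0.637, 0.771, 0.0]
force: [-1.2, -1.4, -0.0]
finger_gap: 0.994
finger_force: 0.5
```

Run:
```python
from h import *
see(("wrist","scene"))
p=bot.camera("wrist"); save(p,"w6.png")
```

```text
clock 8.87 tcp [419.4 343.3  -0.7] B [-83.8   2. ] A [11.4 29.2] ang 16.0 F [-1.2 -1.4 -0. ]
wrist
caul lm 0.82 [-52.8 -16.5]
caul sil 0.65 [[-71.0, 23.0], [-75.0, 4.0], [-71.0, -25.0], [-59.0, -38.0], [-50.0, -30.0], [-49.0, -23.0], [-28.0, -21.0], [-31.0, 10.0], [-36.0, 27.0]]
rect -51 -5 45 63 yaw 7.8
scene
caul lm 0.68 [-54.7 -18.7]
caul sil 0.48 [[-36.0, -7.0], [-49.0, 28.0], [-85.0, 22.0], [-70.0, -0.0]]
rect -56 10 34 51 yaw 34.7
```

View pics/w6.png

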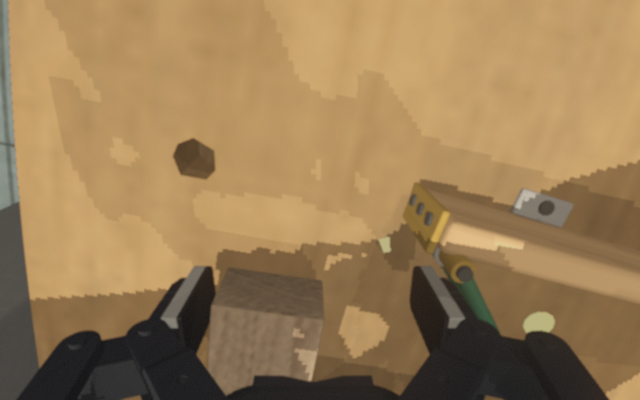

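The wrist view shows the block at px (208–323, 270–400) nearly square. The right finger at (440, 300) is pushing the flap open at (475, 300). Now I'll re-centre the pushing finger behind the block.

Run:
```python
from h import *
c,s=99.5*np.cos(np.radians(22)),99.5*np.sin(np.radians(22))
plan([(x,y,x+c,y+s) for x,y in [(-96,2),(-96,-9),(-86,-9),(-70,-9),(-60,-9)]])
```

```text
clock 9.32 tcp [418.4 343.2  -0.7] B [-85.    1.8] A [10.7 29.2] ang 16.0 F [ 0.8 -2.8 -0.2]
[-1.22, 0.63, -0.03] 0.105 1.0 L 99.5
[-1.32, -0.47, -0.03] 0.105 1.0 L 99.5
[-0.32, -0.56, -0.03] 0.105 1.0 L 99.5
[1.27, -0.7, -0.03] 0.105 1.0 L 99.5
[2.27, -0.79, -0.03] 0.105 1.0 L 99.5
```

>>> carry_out --increments '[[[-0.8, 0.08, 0, 0, 1], [-1.4, 0.12, 0, 0.05, 1], [-1.4, -0.46, 0, 0.105, 1], [-1.0, -0.5, 0, 0.105, 1], [-0.5, -0.54, 0, 0.105, 1], [0, -0.59, 0, 0.105, 1], [0.4, -0.62, 0, 0.105, 1], [0.8, -0.66, 0, 0.105, 1], [1.2, -0.7, 0, 0.105, 1], [1.2, -0.7, 0, 0.105, 1]]]'

```text
clock: 10.15
position: [431.8, 336.4, -0.6]
tool_rot: [0.0, 0.596, 0.803, 0.0]
force: [-0.5, -0.8, 0.3]
finger_gap: 0.999
finger_force: 0.5
```

Run:
```python
from h import *
see(("wrist","scene"))
```

```text
clock 10.15 tcp [431.8 336.4  -0.6] B [-69.3  -8.8] A [22.9 28.4] ang 22.0 F [-0.5 -0.8  0.3]
wrist
caul lm 0.75 [-34.9 -20.9]
caul sil 0.75 [[-59.0, 21.0], [-60.0, 3.0], [-56.0, -32.0], [-40.0, -46.0], [-33.0, -37.0], [-33.0, -31.0], [-13.0, -25.0], [-16.0, 9.0], [-24.0, 24.0]]
rect -36 -11 45 70 yaw 5.9
scene
caul lm 0.6 [-38.3 -19. ]
caul sil 0.84 [[-22.0, -13.0], [-36.0, 23.0], [-74.0, 19.0], [-55.0, -12.0]]
rect -48 5 40 54 yaw -2.6
```

>>> carry_out --increments '[[[0.4, -0.06, 0, 0, 1], [0.8, -0.12, 0, 0, 1], [1.2, -0.17, 0, 0, 1], [1.6, -0.22, 0, 0, 1], [2.0, -0.28, 0, 0, 1], [2.4, -0.33, 0, 0, 1], [2.4, -0.33, 0, 0, 1]]]'

```text
clock: 11.13
position: [455.9, 333.1, -0.5]
tool_rot: [0.001, 0.596, 0.803, 0.001]
force: [0.4, -0.9, 0.3]
finger_gap: 1.0
finger_force: 0.3
```

Run:
```python
from h import *
see(("wrist","scene"))
p=bot.camera("wrist"); q=bot.camera("scene")
g=cv2.resize(q["color"][200:320,200:360],(533,400),interpolation=2); im=np.hstack([p["color"][150:,180:447] ,g[:250,:],][:1]+[cv2.resize(g,(333,250))]); cv2.imwrite("pics/c7.png",im[:,:,::-1])
```

```text
clock 11.13 tcp [455.9 333.1  -0.5] B [-45.   -9.8] A [47.3 27.4] ang 22.0 F [ 0.4 -0.9  0.3]
wrist
caul lm 0.96 [-12.9 -20.6]
caul sil 0.63 [[-0.0, 23.0], [-31.0, 22.0], [-34.0, 19.0], [-33.0, -31.0], [-17.0, -47.0], [-8.0, -39.0], [-8.0, -32.0], [11.0, -26.0], [9.0, 7.0]]
rect -12 -12 44 70 yaw 3.6
scene
caul lm 0.83 [-14.  -19.5]
caul sil 0.77 [[4.0, -11.0], [-7.0, 20.0], [-51.0, 20.0], [-34.0, -13.0]]
rect -24 3 56 40 yaw 1.7
```

View pics/c7.png

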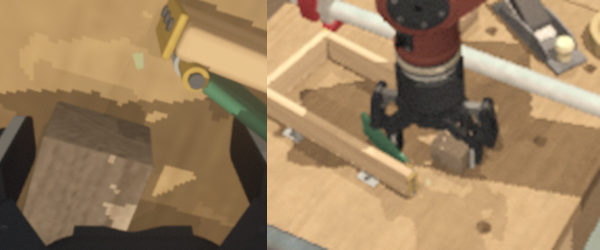

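Left half: the block is square ahead of the pushing finger. Right half: the flap at (385, 140) is about 60° open on the other finger, with the block at the doorway. I continue through it.

Run:
```python
from h import *
r=[]
for t in (.25,.5,.75,1):
    a=np.radians(22+4*t); x=-45+37*t; y=-9.8-2.2*t; r.append((x,y,x+99.5*np.cos(a),y+99.5*np.sin(a)))
plan(r)
```

```text
clock 11.63 tcp [454.4 333.2  -0.6] B [-46.5 -10. ] A [45.8 27.3] ang 22.0 F [-0.5 -1.1 -0.3]
[1.04, -0.05, -0.04] 0.017 1.0 L 99.5
[1.93, -0.11, -0.04] 0.035 1.0 L 99.5
[2.82, -0.16, -0.04] 0.052 1.0 L 99.5
[3.7, -0.22, -0.04] 0.07 1.0 L 99.5
```

>>> carry_out --increments '[[[0.45, -0.02, 0, 0.008, 1], [0.9, -0.05, 0, 0.017, 1], [1.35, -0.08, 0, 0.025, 1], [1.8, -0.11, 0, 0.035, 1], [2.25, -0.13, 0, 0.044, 1], [2.7, -0.16, 0, 0.052, 1], [3.1, -0.19, 0, 0.06, 1], [3.5, -0.22, 0, 0.07, 1], [3.5, -0.22, 0, 0.07, 1]]]'

```text
clock: 12.38
position: [490.8, 330.9, -0.5]
tool_rot: [0.0, 0.567, 0.823, 0.001]
force: [0.6, -0.4, 0.3]
finger_gap: 1.002
finger_force: 0.2
```

Run:
```python
from h import *
see(("wrist","scene"))
p=bot.camera("wrist"); q=bot.camera("scene")
cv2.imwrite("pics/c8.png",np.hstack([p["color"][150:,100:500],cv2.resize(q["color"][200:300,200:360],(400,250),interpolation=2)])[:,:,::-1])
```

```text
clock 12.38 tcp [490.8 330.9  -0.5] B [ -8.7 -12.2] A [80.9 31.6] ang 26.0 F [ 0.6 -0.4  0.3]
wrist
caul lm 0.91 [ 25.3 -22.8]
caul sil 0.64 [[37.0, 20.0], [5.0, 20.0], [2.0, 18.0], [3.0, -32.0], [22.0, -48.0], [30.0, -38.0], [29.0, -31.0], [47.0, -25.0], [47.0, 4.0]]
rect 25 -14 45 68 yaw 0.6
scene
caul sil 0.57 [[43.0, -8.0], [27.0, 20.0], [-13.0, 16.0], [-0.0, -13.0]]
rect 15 3 39 57 yaw -1.8
```

View pics/c8.png

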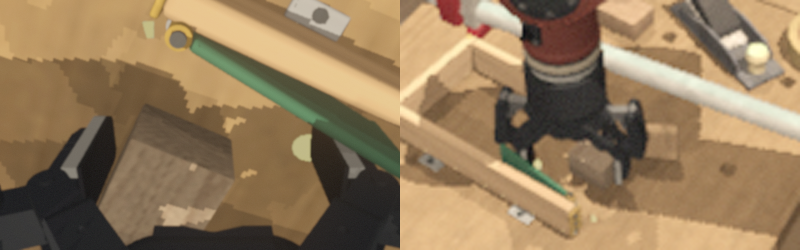

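The wrist view (left) shows the block ahead of the left finger and the flap held about 85° open by the right finger at (345, 160). The scene view (right) shows the block in the doorway. Next I keep the holding finger nearly still while closing and turning, so the other finger drives the block deep.

```bash
cat > ph2.py <<'E'
from h import *
def ph2(ths,yc=-21):
    r=[]
    for d in ths:
        t=np.radians(d); f=(d-26)/59
        off=np.array([7.25*np.cos(t)+11*np.sin(t),7.25*np.sin(t)-11*np.cos(t)])
        A=np.array([np.interp(d,[26,45,60,75,85],[81,84,88,94,100]),31.6+4.4*f]); yB=yc-off[1]
        L=min((A[1]-yB)/np.sin(t),99.5); B=A-L*np.array([np.cos(t),np.sin(t)])
        print(d,"contact",(B+off).round(1),end=" "); r.append((*B,*A))
    print(); plan(r)
E
python3 -c "
from ph2 import *
ph2([28,30,32,34,36,38,40,42,44])"
```

```text
28 contact [  5.5 -21. ] 30 contact [ 12. -21.] 32 contact [ 17.8 -21. ] 34 contact [ 23.1 -21. ] 36 contact [ 27.9 -21. ] 38 contact [ 32.3 -21. ] 40 contact [ 36.4 -21. ] 42 contact [ 40.2 -21. ] 44 contact [ 43.8 -21. ] 
clock 12.88 tcp [489.4 331.   -0.6] B [-10.1 -12.2] A [79.4 31.5] ang 26.0 F [ 0.7 -0.8  0.6]
[0.29, -0.14, -0.02] 0.035 0.993 L 98.9
[0.61, -0.18, 0.12] 0.069 0.935 L 94.0
[0.91, -0.22, 0.24] 0.104 0.885 L 89.8
[1.17, -0.26, 0.34] 0.139 0.842 L 86.1
[1.42, -0.29, 0.42] 0.174 0.804 L 82.9
[1.65, -0.33, 0.49] 0.209 0.771 L 80.1
[1.86, -0.36, 0.54] 0.244 0.742 L 77.6
[2.06, -0.39, 0.59] 0.279 0.717 L 75.4
[2.24, -0.42, 0.63] 0.314 0.694 L 73.5
```

>>> carry_out --increments '[[[0.2, -0.14, 0, 0.035, 0.993], [0.5, -0.18, 0.12, 0.069, 0.935], [0.8, -0.22, 0.24, 0.104, 0.885], [1.05, -0.26, 0.34, 0.139, 0.842], [1.3, -0.29, 0.42, 0.174, 0.804], [1.53, -0.33, 0.49, 0.209, 0.771], [1.75, -0.36, 0.54, 0.244, 0.742], [1.95, -0.39, 0.59, 0.279, 0.717], [2.13, -0.42, 0.63, 0.314, 0.694], [2.13, -0.42, 0.63, 0.314, 0.694]]]'

```text
clock: 13.72
position: [510.6, 326.6, 5.5]
tool_rot: [-0.0, 0.431, 0.902, -0.0]
force: [0.1, -0.3, -0.2]
finger_gap: 0.697
finger_force: 0.2
```

Run:
```python
from ph2 import *
see(("wrist","scene"))
p=bot.camera("wrist"); q=bot.camera("scene")
cv2.imwrite("pics/c9.png",np.hstack([p["color"][150:,100:500],cv2.resize(q["color"][200:300,200:360],(400,250),interpolation=2)])[:,:,::-1])
ph2([44,47,50,53,56,59,62,65,68])
```

```text
clock 13.72 tcp [510.6 326.6   5.5] B [ 29.7 -18.4] A [82.7 32.8] ang 44.0 F [ 0.1 -0.3 -0.2]
wrist
caul lm 0.62 [ 67.1 -26.6]
caul sil 0.77 [[36.0, 15.0], [35.0, -7.0], [49.0, -35.0], [67.0, -48.0], [66.0, -40.0], [87.0, -25.0], [86.0, 2.0], [71.0, 14.0]]
rect 61 -16 62 53 yaw -0.6
scene
caul lm 0.65 [ 64.5 -27.3]
caul sil 0.78 [[83.0, -9.0], [64.0, 18.0], [21.0, 12.0], [41.0, -22.0]]
rect 51 0 45 64 yaw -43.8
44 contact [ 43.8 -21. ] 47 contact [ 49.1 -21. ] 50 contact [ 54.1 -21. ] 53 contact [ 58.8 -21. ] 56 contact [ 63.2 -21. ] 59 contact [ 67.5 -21. ] 62 contact [ 71.9 -21. ] 65 contact [ 76.3 -21. ] 68 contact [ 80.5 -21. ] 
clock 14.22 tcp [510.6 326.7   5.6] B [ 29.8 -18.2] A [82.5 32.7] ang 44.0 F [-0.1 -0.2 -0.8]
[0.12, 0.0, 0.02] -0.0 0.694 L 73.5
[0.41, -0.05, 0.07] 0.052 0.665 L 71.1
[0.69, -0.09, 0.11] 0.105 0.641 L 69.0
[0.96, -0.14, 0.14] 0.157 0.622 L 67.3
[1.22, -0.19, 0.17] 0.209 0.606 L 66.0
[1.47, -0.23, 0.19] 0.262 0.593 L 64.9
[1.74, -0.28, 0.2] 0.314 0.583 L 64.0
[2.02, -0.33, 0.21] 0.367 0.575 L 63.4
[2.3, -0.38, 0.22] 0.419 0.57 L 62.9
```

View pics/c9.png

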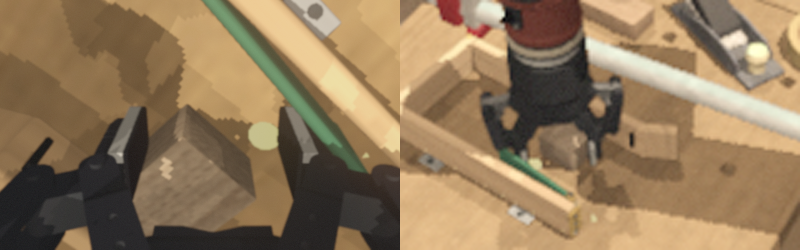

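I have used up my picture views, so from here I rely on the networks' numbers. The flap is open on the holding finger and the block is at x ≈ 66 inside.

```bash
python3 -c "
from ph2 import *
ph2([47,50,53,56,59,62,65,68],-23.5)"
```

```text
47 contact [ 46.7 -23.5] 50 contact [ 52.  -23.5] 53 contact [ 56.9 -23.5] 56 contact [ 61.5 -23.5] 59 contact [ 66.  -23.5] 62 contact [ 70.5 -23.5] 65 contact [ 75.1 -23.5] 68 contact [ 79.5 -23.5] 
clock 14.22 tcp [510.6 326.7   5.6] B [ 29.8 -18.2] A [82.5 32.7] ang 44.0 F [-0.1 -0.2 -0.8]
[0.28, -0.16, -0.0] 0.052 0.706 L 74.5
[0.58, -0.21, 0.04] 0.105 0.68 L 72.3
[0.85, -0.26, 0.08] 0.157 0.659 L 70.5
[1.12, -0.31, 0.11] 0.209 0.641 L 69.0
[1.38, -0.35, 0.13] 0.262 0.627 L 67.8
[1.66, -0.4, 0.15] 0.314 0.616 L 66.8
[1.95, -0.45, 0.16] 0.367 0.607 L 66.1
[2.24, -0.5, 0.17] 0.419 0.601 L 65.6
```

>>> carry_out --increments '[[[0.28, -0.16, 0, 0.052, 0.706], [0.58, -0.21, 0.04, 0.105, 0.68], [0.85, -0.26, 0.08, 0.157, 0.659], [1.12, -0.31, 0.11, 0.209, 0.641], [1.38, -0.35, 0.13, 0.262, 0.627], [1.66, -0.4, 0.15, 0.314, 0.616], [1.95, -0.45, 0.16, 0.367, 0.607], [2.24, -0.5, 0.17, 0.419, 0.6], [2.24, -0.5, 0.17, 0.419, 0.6]]]'

```text
clock: 14.97
position: [533.5, 321.6, 7.3]
tool_rot: [0.0, 0.234, 0.972, 0.0]
force: [-1.0, 0.9, -0.6]
finger_gap: 0.598
finger_force: 0.2
```

Run:
```python
from ph2 import *
see(("wrist","scene"))
p=bot.camera("scene")
for q in ("flap_hinge","flap_edge"):
    for r in bot.landmark_of(q,p)[:1]: print(q,r["conf"],topen(world(p,r["position"])).round(1))
ph2([70,72,74,76,78,80,82,84,86],-24)
```

```text
clock 14.97 tcp [533.5 321.6   7.3] B [ 67.2 -26. ] A [91.7 34.6] ang 68.0 F [-1.   0.9 -0.6]
wrist
caul lm 0.77 [100.9 -24. ]
caul sil 0.66 [[66.0, 7.0], [67.0, -15.0], [94.0, -35.0], [113.0, -40.0], [108.0, -36.0], [122.0, -14.0], [123.0, 1.0], [101.0, 8.0]]
rect 91 -12 43 60 yaw -15.1
scene
caul lm 0.48 [ 98.5 -26.5]
caul sil 0.75 [[90.0, -38.0], [100.0, -10.0], [85.0, 20.0], [60.0, 15.0], [60.0, -5.0]]
rect 80 -8 37 63 yaw 18.9
flap_hinge 0.81 [ 2.3 53.6]
flap_edge 0.67 [93.6 47. ]
70 contact [ 82.3 -24. ] 72 contact [ 85.2 -24. ] 74 contact [ 88.1 -24. ] 76 contact [ 91.1 -24. ] 78 contact [ 94.4 -24. ] 80 contact [ 97.7 -24. ] 82 contact [100.9 -24. ] 84 contact [104.2 -24. ] 86 contact [106.8 -24. ] 
clock 15.52 tcp [533.2 321.7   7.4] B [ 66.8 -26.1] A [91.4 34.8] ang 68.0 F [ 0.5 -0.7 -0.3]
[0.16, -0.06, -0.01] 0.035 0.605 L 65.9
[0.35, -0.09, -0.01] 0.07 0.603 L 65.7
[0.54, -0.12, -0.01] 0.105 0.602 L 65.7
[0.74, -0.16, -0.01] 0.14 0.602 L 65.7
[0.97, -0.19, -0.01] 0.175 0.603 L 65.7
[1.2, -0.22, -0.01] 0.209 0.604 L 65.9
[1.43, -0.26, -0.02] 0.244 0.607 L 66.1
[1.66, -0.29, -0.02] 0.279 0.61 L 66.3
[1.84, -0.32, -0.03] 0.314 0.614 L 66.7
```

>>> carry_out --increments '[[[0.16, -0.06, 0, 0.035, 0.605], [0.35, -0.09, 0, 0.07, 0.605], [0.74, -0.16, 0, 0.14, 0.605], [0.97, -0.19, 0, 0.175, 0.605], [1.2, -0.22, 0, 0.209, 0.605], [1.43, -0.26, 0, 0.244, 0.605], [1.66, -0.29, 0, 0.279, 0.61], [1.85, -0.32, 0, 0.314, 0.614], [2.2, -0.35, 0, 0.314, 0.614], [2.2, -0.35, 0, 0.314, 0.614]]]'

```text
clock: 16.35
position: [555.4, 318.2, 7.3]
tool_rot: [0.0, 0.08, 0.997, 0.0]
force: [-0.2, -0.1, -1.0]
finger_gap: 0.615
finger_force: 0.4
```

Run:
```python
from h import *
see(("wrist","scene"))
p=bot.camera("scene")
for q in ("flap_edge",):
    for r in bot.landmark_of(q,p)[:1]: print(q,r["conf"],topen(world(p,r["position"])).round(1))
```

```text
clock 16.35 tcp [555.4 318.2   7.3] B [ 99.2 -30.4] A [104.   36.2] ang 85.9 F [-0.2 -0.1 -1. ]
wrist
caul lm 0.86 [135.1 -23.6]
caul sil 0.86 [[93.0, 2.0], [94.0, -20.0], [128.0, -31.0], [147.0, -30.0], [141.0, -25.0], [146.0, 1.0]]
rect 120 -14 54 33 yaw 0.0
scene
caul lm 0.56 [129.4 -29.2]
caul sil 0.7 [[114.0, -27.0], [111.0, 9.0], [89.0, 23.0], [89.0, -5.0]]
rect 101 -2 25 55 yaw 16.6
flap_edge 0.59 [92.6 50.3]
```

>>> carry_out --increments '[[[-0.3, 0.03, 0, 0, 0.614], [-0.4, 0.03, 0, 0, 0.614], [-0.4, 0.03, 1.5, 0, 0.614], [-0.4, 0.03, 4, 0, 0.614], [-0.4, 0.03, 7, 0, 0.614], [-0.4, 0.03, 10.5, 0, 0.614], [-0.4, 0.03, 14, 0, 0.614], [-0.4, 0.03, 17, 0, 0.614], [-0.4, 0.03, 20, 0, 0.614], [-0.4, 0.03, 20, 0, 0.614]]]'

```text
clock: 17.68
position: [555.5, 320.7, 217.9]
tool_rot: [0.007, 0.08, 0.997, 0.004]
force: [1.6, 0.4, 1.5]
finger_gap: 0.615
finger_force: 0.0
```

>>> carry_out --increments '[[[-3, 0, 1, 0, 0.614], [-6, 0, 2, 0, 0.614], [-9, 0, 2, 0, 0.614], [-12, 0, 2, 0, 0.614], [-14, 0, 2, 0, 0.614], [-14, 0, 2, 0, 0.614], [-14, 0, 2, 0, 0.614], [-14, 0, 2, 0, 0.614], [-14, 0, 2, 0, 0.614]]]'

```text
clock: 18.43
position: [412.2, 318.6, 227.8]
tool_rot: [0.001, 0.08, 0.997, 0.0]
force: [0.1, -0.0, -0.8]
finger_gap: 0.616
finger_force: 0.0
```

Run:
```python
from h import *
see(("wrist","top","scene"))
for c in ("wrist","scene","top"):
    p=bot.camera(c)
    for q in ("flap_hinge","flap_edge","screw_box","glue_bottle","block_plane"):
        for r in bot.landmark_of(q,p)[:1]: w=world(p,r["position"]); print(c,q,r["conf"],topen(w).round(1),w.round(0))
```

```text
clock 18.43 tcp [412.2 318.6 227.8] B [-43.4 -43. ] A [-38.7  23.7] ang 86.0 F [ 0.1 -0.  -0.8]
wrist
caul lm 0.73 [134.  -26.8]
top
caul lm 0.88 [128.5 -25.5]
caul sil 0.77 [[155.0, -0.0], [112.0, -1.0], [106.0, -49.0], [154.0, -50.0]]
rect 130 -26 53 55 yaw 5.3
scene
caul sil 0.96 [[148.0, -43.0], [134.0, 17.0], [89.0, 15.0], [101.0, -44.0]]
rect 120 -14 60 69 yaw 0.9
wrist flap_hinge 0.79 [ 1.3 46.8] [459. 371.  27.]
wrist flap_edge 0.64 [  0.5 -43.7] [451. 281.  22.]
wrist screw_box 0.56 [5.5 0.2] [460. 324.   6.]
wrist block_plane 0.94 [  21.5 -246.1] [453.  77.   3.]
scene flap_hinge 0.65 [  12.8 -253. ] [444.  71.   2.]
scene flap_edge 0.77 [ -3.3 -42.7] [447. 282.  25.]
scene screw_box 0.87 [ 108.  -532.1] [ 514. -215.   -4.]
scene glue_bottle 0.53 [ 208.5 -285.3] [636.  22.  -2.]
scene block_plane 0.83 [  14.4 -251.7] [446.  73.  -5.]
top flap_hinge 0.75 [ 2.3 51.4] [461. 376.  28.]
top flap_edge 0.62 [ -1.6 -45.7] [448. 279.  30.]
top screw_box 0.91 [ 110.7 -530. ] [ 517. -213.    1.]
top glue_bottle 0.64 [ 208.6 -287.9] [636.  19.  -3.]
top block_plane 0.84 [  21.8 -250.9] [453.  73.  -4.]
```

The flap is shut: its edge reads about (0, −44) in the pen frame. The block is well inside at x ≈ 130, the bystanders read within a few mm of where they started, and the robot is clear.

```bash
python3 -c "
from cell import bot
print(bot.finish_job())"
```

```text
the job is handed in; nothing more can be done
None
```

The job is handed in: the block is inside the pen about 130 mm past the doorway and the flap reads shut behind it. The bystanders read unmoved and the clock stood at about 19 s of the 54 s limit, but I viewed 11 pictures, one over the limit of 10.

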